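# Take the flashlight from its latched holder and light up the doorbell receiver

### The arm

A 7-joint arm with a two-finger parallel gripper is mounted at the origin on the work surface. World frame = base frame: x ahead of the robot, y to its left, z up, the work surface at z = 0. Lengths are in m, angles in rad, forces in N, time in s.
With the tool pointing down it reaches from about 0.4 to 0.85 m from the base axis. Payload 10.4 kg.
Tool frame: the origin (TCP) lies at the centre of the arm's flange, where the gripper is bolted on; the fingertips stand 182 mm ahead of it and the grasp point (between the pads) lies r.grasp_offset ahead of it (r.grasp_offset is the distance from the TCP to the grasp point, in m); z points along the fingers, y is the line along which they close (so a half turn about z gives the same grasp; the last joint's range is limited). The gripper opens to 87 mm and grips with 3 to 60 N. Pads are 19 mm wide; open, the fingers measure 117 mm over their backs; the gripper's body (75 mm by 190 mm) begins 51 mm behind the grasp point.
Start: joints at [-1.177, 0.332, -0.065, 1.46, 0.022, 1.35, -0.088], TCP at [0.253, 0.572, 0.405] pointing down, gripper open.
Joint ranges: [-2.6, 2.6], [-0.5, 2.12], [-1.47, 1.34], [0.16, 2.42], [-1.27, 4.41], [0.06, 2.06], [-2.6, 2.6]. Speed limits (rad/s): [2.22, 2.22, 2.79, 2.79, 3.14, 3.14, 3.14].

### API

Orientations are given as a unit quaternion [x, y, z, w].
In Python, from bench import status, vision, job, spotter, r gives the robot as it stands. The module is installed in compiled form; this text tells all that it offers.
- The arm moves only by the tool play_rows, never from a script. Its argument "series" is a list of rows, each a list of 6 numbers: the shift along the tool's x, y, z each as a share of 150 mm, from -1 to 1, then the turn, a rotation vector about the tool's x, y, z each as a share of 30 degrees, from -1 to 1. In form: [[x, y, z, ax, ay, az], ...]. A call has 1 to 5 rows; each row is the pose to reach, as a shift and turn from the pose commanded when the call began, along the tool's axes at that moment; what a row does not reach only later rows make up. A row lasts 1/10 s, in which the tool goes at most 50 mm and 8.59 degrees, less where a joint would pass 70% of its speed; a pose out of reach is approached as far as the arm can. A call with a number of a shift or a turn outside -1 to 1 is refused whole. A call with a gripper value outside its range is refused whole. "fingers" is the opening, from -1 (shut) to 1 (fully open), set as the call begins (left out, the last holds). The fingers move at their own pace and stop on an object; "squeeze" is the grip in N (left out, the last holds). Time passes only in rows, so rows that repeat a pose let the fingers close. It gives the time, the measured TCP pose, the force, the opening and the grip force at its end, in the units of the state.
- status.read_state(): the state, without advancing time (a new reading comes with each control period).
- vision.camera(name): name is "scene" or "side" or "wrist"; returns the picture (384x512x3 uint8, blue, green, red); there is no depth.
- vision.calibration(name): a dict with "fx", "fy", "cx", "cy" (pixels), "rvec" (rotation vector, rad) and "tvec" (3), from world to camera coordinates, as OpenCV has them; the wrist camera has in their place "T_tool_cam" (4x4, takes a point from camera to tool coordinates, whose origin is the TCP and whose axes are the flange's). Camera axes: x right, y down, z forward; pixel columns grow to the right and rows downward; lengths in m; the calibration is good to about 2 mm. A picture is of the moment at which its call begins: read the wrist's pose just before it. calibration takes no time and is no camera call.
- job.close_job(): hands the job in; it is judged then, once.
Trained networks look in the newest picture that a camera, given by its name, has taken for a name from the list of things; names that differ only in an ending like _2 or _b are one class to them, and where a whole thing is asked for, a point or a joint stands for the part that bears it (a point fixed in the world has none). Each returns a list of dicts, best first, with "conf" (0 to 1); they miss things now and then, are a little off and sometimes report something else, mostly with a low value. They report only what shows in the picture. A call takes as long as a camera call. They do not tell look-alikes from the thing itself.
- spotter.boxes_of(camera, name): "point" ([x, y, z] in m, in world coordinates, good to about 4 mm: the middle of the surface that is visible of it).
- spotter.regions_of(camera, name): "pixels" (384x512 bool, what is visible of it).
The state is a dict: "time": time; "joint_positions": joint angles; "joint_vel": joint speeds; "joint_torque": joint torques, N m; "ee_pos": TCP position; "eef_rot": TCP orientation; "ft_force": force on the tool from outside, world axes, zero at the start; "torque": the same for the moment, N m; "width": finger opening in m; "grip_force": force on a finger pad.
Only numpy, scipy, OpenCV 4.12 (cv2) and the standard library are available. Lean on these libraries where they do the work, as an engineer would, in place of code of your own. Each camera call takes 0.05 s, during which the arm holds its last target. There are 200 camera calls.

### The job

Swing the steel keeper handle above the flashlight a quarter turn to its open stop and leave it open, then draw the flashlight out of its slanted holder and turn it nearly level with its lens pointing at the press button of the doorbell receiver. Finish while still holding it so in the gripper, steady, about 25 cm above the ledge and touching nothing else. Do not bump the receiver, and leave the other things where they lie.

Things in the scene. Friction and masses are not known exactly. Their poses are not given: they have to be found in the camera images.
- holder: fixed holder, yaw varies: steel base plate 6 mm thick spanning x -65 to 125, y -45 to 120 mm; on it a black square tube (bore 37 mm wide, 60 mm deep, outside 47 mm) slanted 45 degrees, mouth up and towards -x. Origin on the ledge vertically below the origin of the homed flashlight; z up. The keeper's post (22 mm across, 143 mm tall) stands at x -41, y 95 mm.
- keeper (a joint): keeper angle about the vertical axis of its post: 0 closed, bar along the holder's -y, just above and beyond the flashlight's tail, blocking it; 1.571 open stop, bar along the holder's +x (growing = counter-clockwise from above). Hard stops; stays where left (friction 0.05 N m). Starts at 0 to 0.2.
- keeper_hinge (a point): point on the keeper's vertical turning axis at the height of the middle of the knob, 170 mm above the ledge
- keeper_knob (a point): middle of the keeper's upright round black knob, 16 mm across, standing 30 mm tall (155 to 185 mm above the ledge) on the bar, 55 mm from the turning axis. The steel bar under it is 12 mm wide, 10 mm thick (145 to 155 mm above the ledge) and reaches 112 mm from the axis.
- flashlight: aluminium flashlight, 150 mm, about 0.16 kg. x runs along it to the lens; origin on its axis, 100 mm behind the lens, 50 mm ahead of the tail. Barrel 28 mm across; head (x 70 to 100) and collar (x 42 to 54 mm) 34 mm. Mass centre x 52 mm. Home: lens down in the holder, x 45 degrees down along the holder's +x, origin 96 mm up, barrel free from x -50 to 38 mm. Free once drawn back 60 mm along x.
- flashlight_lens (a point): centre of the flashlight's lens face, at x +100 mm on its axis
- receiver: fixed grey plastic doorbell receiver, 90 mm wide, 110 mm tall, 28 mm thick, leaning back 34 degrees on a steel stand 90 x 90 mm; top 231 mm above the ledge; the face with the button looks to this frame's -x, roughly towards the robot. Origin on the ledge under the housing's middle.
- receiver_button (a point): centre of the white round press button's front face, 32 mm across, about 173 mm above the ledge
- key_cover: black hard silicone key cover, 58 x 30 x 12 mm, lying flat; origin at the centre of its underside (leave alone)
- chopstick_rest: white ceramic chopstick rest, 18 x 56 x 13 mm with raised ends; origin at the centre of its underside (leave alone)
- padlock: brass padlock lying flat, case 45 x 40 x 20 mm with a steel shackle towards its +x; origin under the case's centre (leave alone)
- spare_key: brass key lying flat, 63 mm long, 4 mm thick; origin under the middle of its round bow (leave alone)
- screwdriver: screwdriver lying on the ledge, about 200 mm long, along its x (leave alone)
- screw_jar: small jar with a lid, 56 mm across, 75 mm tall, standing; origin at the centre of its underside (leave alone)
- battery_pack: flat cardboard battery pack, 60 x 52 x 15 mm; origin at the centre of its underside (leave alone)
Not all that is in view belongs to the job. There is more than one size of the flashlight; the one meant has the size given above. What is shaped like the receiver but yellow is not meant.

How it is judged:
On the way, in this order (a step that is already met when the one before it is completed fails the run):
1. the keeper is swung to its open stop while the flashlight is still in its holder (value of joint keeper above 1.4 rad and distance of flashlight from where it was at the start of the episode below 0.02 m), for 0.2 s.
2. the flashlight is drawn out of the holder and raised (height (world z) of flashlight above 0.17 m and contact force between flashlight and holder below 0.2 N), for 0.2 s.
At the end, for the whole second after the job is handed in: Keeper open (over 1.3 rad); flashlight held steady by the fingers alone, origin over 190 mm and lens over 150 mm up, axis within 28 degrees below or 23 above level, button 30 mm or more ahead of the lens and within 45 mm of the beam line in its y and z (value of joint keeper above 1.3 rad and height (world z) of flashlight above 0.19 m and height (world z) of flashlight_lens above 0.15 m and angle between flashlight's own x axis and vertical between 1.17 and 2.06 rad and x of receiver_button in the frame of flashlight above 0.13 m and y of receiver_button in the frame of flashlight between -0.045 and 0.045 m and z of receiver_button in the frame of flashlight between -0.045 and 0.045 m and contact force between flashlight and the fingers above 2 N and contact force between flashlight and holder below 0.2 N and contact force between flashlight and receiver below 0.2 N and linear speed of flashlight below 0.03 m/s and angular speed of flashlight below 0.15 rad/s); the arm keeps its last pose, push and grip.
It fails at once if the receiver is bumped (contact force between any of flashlight, the fingers, the arm and receiver above 1 N).
It fails at once if a bystander is shifted by more than 30 mm (distance of any of key_cover, chopstick_rest, padlock, spare_key, screwdriver, screw_jar, battery_pack from where it was at the start of the episode above 0.03 m).
It also fails if it takes over 43 s, if anything falls off the work surface, if the arm or the gripper's body presses on something with over 40 N, if the wrist force passes 120 N, or if a joint passes its speed limit or range.

## Working session

There is one attempt and no reset: what is moved stays moved. The work goes in short steps, Python scripts to look and compute and a tool call to move; the robot and the scene stay as the last step left them, time stands still between calls to the robot, and variables do not carry over. Pictures are saved under pics/ and viewed, at most 10 in all, crops included, and the job is handed in when it is done.

Besides the shell and the picture viewer there is one more tool, called after "Emit:" in YAML: its name, and indented under it one key for each argument. play_rows: Moves the arm, as the interface text tells. Shift numbers are shares of 150 mm and turn numbers shares of 30 degrees, none past 1 either way. Its arguments: {"type":"object","properties":{"series":{"type":"array","items":{"type":"array","items":{"type":"number"}}},"fingers":{"type":"number"},"squeeze":{"type":"number"}},"required":["series"]}

```bash
mkdir -p pics; cat > h.py <<'E'
import numpy as np, cv2
from scipy.spatial.transform import Rotation as R
from bench import status, vision, job, spotter, r
def cam(n):
    c=vision.calibration(n); K=np.array([[c['fx'],0,c['cx']],[0,c['fy'],c['cy']],[0,0,1]])
    if 'rvec' in c: return K,cv2.Rodrigues(np.array(c['rvec'],float))[0],np.array(c['tvec'],float)
    s=status.read_state(); T=np.eye(4); T[:3,:3]=R.from_quat(s['eef_rot']).as_matrix(); T[:3,3]=s['ee_pos']
    W=np.linalg.inv(T@np.array(c['T_tool_cam'])); return K,W[:3,:3],W[:3,3]
def proj(n,P,c=None):
    K,Rm,t=c or cam(n); p=(K@(Rm@np.atleast_2d(P).T+t[:,None])).T; return p[:,:2]/p[:,2:]
def ray(n,uv,c=None):
    K,Rm,t=c or cam(n); d=Rm.T@np.linalg.solve(K,[uv[0],uv[1],1.]); return -Rm.T@t,d/np.linalg.norm(d)
def tri(rays):
    A=sum(np.eye(3)-np.outer(d,d) for o,d in rays); b=sum((np.eye(3)-np.outer(d,d))@o for o,d in rays); return np.linalg.solve(A,b)
def pose():
    s=status.read_state(); return np.array(s['ee_pos']),R.from_quat(s['eef_rot']),s
def rel(p,q,p0=None,q0=None):
    a,b,_=pose(); p0=a if p0 is None else p0; q0=b if q0 is None else q0
    return np.round(q0.inv().apply(np.array(p)-p0)/.15,3), np.round((q0.inv()*q).as_rotvec()/np.radians(30),3)
E
python3 - <<'E'
from h import *
a=vision.camera('scene');b=vision.camera('side')
cv2.imwrite('pics/a.png',a);cv2.imwrite('pics/b.png',b)
for n in ['scene','side']:
  for k in ['keeper_knob','keeper_hinge','flashlight','flashlight_lens','receiver','receiver_button','holder','keeper','screw_jar','screwdriver']:
    try:print(n,k,[(np.round(d['point'],3).tolist(),round(d['conf'],2)) for d in spotter.boxes_of(n,k)])
    except Exception as e: print(n,k,e)
print(r.grasp_offset,status.read_state())
E
```

```text
scene keeper_knob [([0.497, -0.008, 0.153], 0.55)]
scene keeper_hinge [([0.491, -0.005, 0.153], 0.6), ([0.797, 0.109, 0.107], 0.33)]
scene flashlight [([0.524, -0.048, 0.112], 0.55), ([0.368, -0.076, 0.02], 0.55)]
scene flashlight_lens [([0.519, -0.052, 0.102], 0.8), ([0.366, -0.074, 0.018], 0.71)]
scene receiver [([0.799, 0.109, 0.108], 0.8), ([0.828, -0.046, 0.114], 0.67)]
scene receiver_button [([0.802, 0.106, 0.112], 0.74), ([0.827, -0.05, 0.111], 0.63)]
scene holder [([0.511, -0.012, 0.027], 0.75)]
scene keeper [([0.488, -0.007, 0.157], 0.61)]
scene screw_jar [([0.667, 0.345, 0.047], 0.76)]
scene screwdriver [([0.356, -0.403, 0.012], 0.47), ([0.597, 0.1, 0.014], 0.32)]
side keeper_knob [([0.488, -0.019, 0.158], 0.58)]
side keeper_hinge [([0.482, -0.014, 0.156], 0.68), ([0.518, -0.066, 0.109], 0.43)]
side flashlight [([0.521, -0.067, 0.105], 0.82), ([0.358, -0.081, 0.017], 0.69), ([0.485, -0.019, 0.157], 0.38)]
side flashlight_lens [([0.361, -0.083, 0.022], 0.6), ([0.518, -0.067, 0.108], 0.55), ([0.59, 0.09, 0.007], 0.25)]
side receiver [([0.782, 0.086, 0.166], 0.98), ([0.809, -0
[... 313 characters left out ...]
int_positions': array([-1.17663043,  0.33219298, -0.06468411,  1.46010478,  0.02158965,
        1.34988606, -0.08853167]), 'joint_vel': array([-0.00063669, -0.00012953,  0.00160154, -0.00060227,  0.00060894,
       -0.00145984, -0.00113858]), 'joint_torque': array([-8.74068137e-04, -6.23054624e+01,  2.38435477e-02, -3.90118182e+01,
       -6.11342839e-02,  3.16935685e-02,  2.18779320e-05]), 'ee_pos': array([0.25299841, 0.57151064, 0.40477758]), 'eef_rot': array([ 2.06900417e-01,  9.78362006e-01,  5.23797192e-05, -1.76658631e-06]), 'ft_force': array([-0.46930099,  0.3671204 ,  0.80939009]), 'torque': array([0.02951156, 0.02898545, 0.03976716]), 'grip_force': 0.0, 'width': 0.08720138856390137}
```

View pics/a.png

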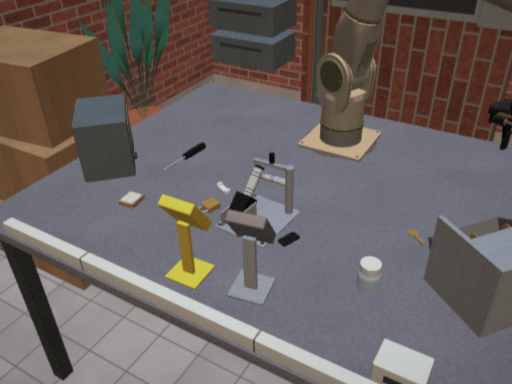

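View pics/b.png

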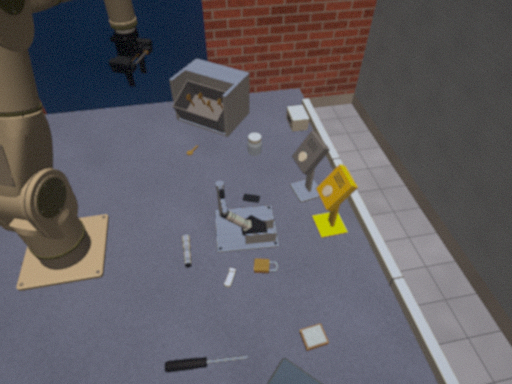

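Scene shows the grey receiver at (250,225), the yellow look-alike at (185,210), and the holder with the keeper around (265,190). In the side view the holder is at (247,225) and a decoy flashlight lies at (187,250).

Emit:
play_rows:
  series:
    - [-0.3, -0.3, -0.1, 0, 0, 0]
    - [-0.55, -0.6, -0.18, 0, 0, 0]
    - [-0.8, -0.86, -0.18, 0, 0, 0]
    - [-0.8, -0.86, -0.18, 0, 0, 0]

```text
time: 1.5
ee_pos: [0.3122, 0.4015, 0.4326]
eef_rot: [0.209, 0.978, 0.0, 0.0]
ft_force: [0.4, 0.5, 0.5]
width: 0.0873
grip_force: 0.0
```

Emit:
play_rows:
  series:
    - [-0.25, -0.25, -0.1, 0, 0, 0]
    - [-0.5, -0.5, -0.18, 0, 0, 0]
    - [-0.75, -0.75, -0.18, 0, 0, 0]
    - [-0.8, -0.86, -0.18, 0, 0, 0]
    - [-0.8, -0.86, -0.18, 0, 0, 0]

```text
time: 2.0
ee_pos: [0.3693, 0.2343, 0.4594]
eef_rot: [0.21, 0.978, 0.001, 0.0]
ft_force: [0.4, 0.5, -0.4]
width: 0.0868
grip_force: 0.0
```

Emit:
play_rows:
  series:
    - [-0.25, -0.25, -0.1, 0, 0, 0]
    - [-0.5, -0.5, -0.18, 0, 0, 0]
    - [-0.75, -0.75, -0.18, 0, 0, 0]
    - [-0.75, -0.75, -0.18, 0, 0, 0]
    - [-0.75, -0.75, -0.18, 0, 0, 0]

```text
time: 2.5
ee_pos: [0.4258, 0.0888, 0.486]
eef_rot: [0.209, 0.978, 0.0, 0.0]
ft_force: [0.2, 0.3, 0.1]
width: 0.0871
grip_force: 0.0
```

```bash
python3 - <<'E'
from h import *
p,q,s=pose();print(p,q.as_matrix().round(3).tolist(),s['time'])
print(vision.calibration('wrist'))
a=vision.camera('wrist');cv2.imwrite('pics/w1.png',cv2.resize(a,(768,576)))
for k in ['keeper_knob','keeper_hinge','flashlight','flashlight_lens','receiver_button','holder']:
    print(k,[(np.round(d['point'],3).tolist(),round(d['conf'],2)) for d in spotter.boxes_of('wrist',k)])
np.save('w1.npy',np.array(cam('wrist')+(0,),dtype=object)[:3],allow_pickle=True)
E
```

```text
[0.42580665 0.08875947 0.48595114] [[-0.913, 0.408, 0.0], [0.408, 0.913, 0.001], [-0.0, 0.001, -1.0]] 2.5
{'fx': 293.14699926146744, 'fy': 293.14699926146744, 'cx': 251.6757368564922, 'cy': 198.46994280500618, 'T_tool_cam': array([[ 3.42786398e-04, -9.64935037e-01, -2.62488584e-01,
         7.15650196e-02],
       [ 9.99999940e-01,  3.44103352e-04,  4.09503371e-05,
        -7.22630913e-04],
       [ 5.08087866e-05, -2.62488582e-01,  9.64935097e-01,
         1.97483340e-02],
       [ 0.00000000e+00,  0.00000000e+00,  0.00000000e+00,
         1.00000000e+00]])}
keeper_knob [([0.483, 0.04, 0.158], 0.62), ([0.551, -0.056, 0.083], 0.46)]
keeper_hinge [([0.482, 0.039, 0.156], 0.77)]
flashlight [([0.359, -0.075, 0.026], 0.84), ([0.55, -0.054, 0.083], 0.67), ([0.628, 0.333, 0.039], 0.25)]
flashlight_lens [([0.358, -0.071, 0.021], 0.81), ([0.548, -0.056, 0.082], 0.48)]
receiver_button []
holder [([0.504, -0.01, 0.008], 0.98), ([0.572, 0.101, 0.008], 0.63)]
```

View pics/w1.png

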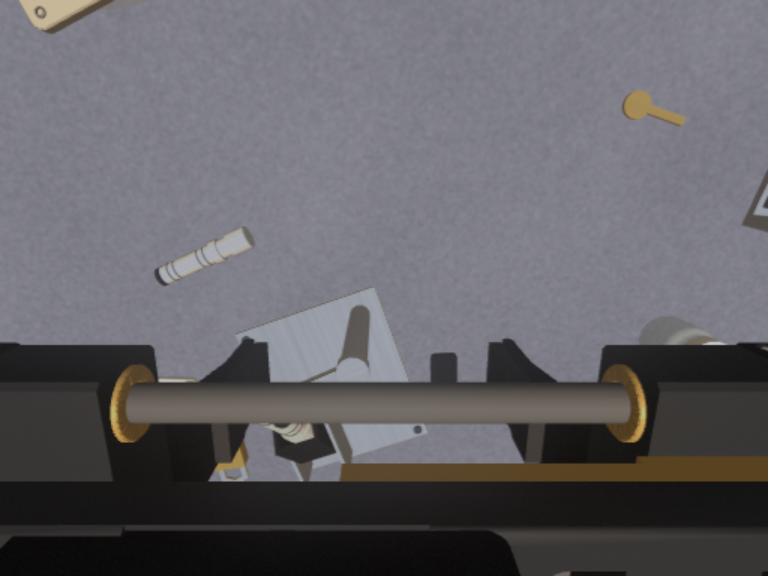

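The wrist view shows the holder plate at (330,380), partly hidden by the gripper, and the decoy flashlight at (205,255). I'll move the camera further ahead for a clear view.

Emit:
play_rows:
  series:
    - [-0.3, 0.05, 0, 0, 0, 0]
    - [-0.6, 0.1, 0, 0, 0, 0]
    - [-0.9, 0.15, 0, 0, 0, 0]
    - [-1, 0.15, 0, 0, 0, 0]
    - [-1, 0.15, 0, 0, 0, 0]

```text
time: 3.35
ee_pos: [0.573, 0.0497, 0.4845]
eef_rot: [0.207, 0.978, -0.001, -0.001]
ft_force: [-0.8, 0.6, -1.1]
width: 0.087
grip_force: 0.0
```

```bash
python3 - <<'E'
from h import *
import pickle
p,q,s=pose();print(p,s['time'])
C=cam('wrist');a=vision.camera('wrist');pickle.dump((a,C),open('w2.pkl','wb'))
for k in ['keeper_knob','keeper_hinge','flashlight','holder']:
    print(k,[(np.round(d['point'],3).tolist(),round(d['conf'],2)) for d in spotter.boxes_of('wrist',k)])
S=vision.camera('side')
w=cv2.resize(a[60:260,130:400],None,fx=2.2,fy=2.2,interpolation=cv2.INTER_CUBIC)
t=cv2.resize(S[170:260,205:285],None,fx=4.8,fy=4.8,interpolation=cv2.INTER_CUBIC)
sc=cv2.imread('pics/a.png');t2=cv2.resize(sc[145:245,215:310],None,fx=4.4,fy=4.4,interpolation=cv2.INTER_CUBIC)
c=np.zeros((600,800,3),np.uint8)
cv2.imwrite('pics/w2.png',w)
cv2.imwrite('pics/s2.png',np.hstack([t[:432],cv2.resize(t2,None,fx=432/t2.shape[0],fy=432/t2.shape[0])])[:, :800])
print(w.shape,t.shape,t2.shape)
E
```

```text
[0.57298049 0.04973164 0.48447549] 3.35
keeper_knob [([0.485, 0.005, 0.155], 0.69), ([0.57, -0.167, 0.019], 0.47)]
keeper_hinge [([0.486, -0.0, 0.152], 0.65)]
flashlight [([0.358, -0.072, 0.028], 0.72), ([0.517, -0.05, 0.115], 0.63)]
holder [([0.544, -0.008, 0.004], 0.57), ([0.474, -0.189, 0.007], 0.31)]
(440, 594, 3) (432, 384, 3) (440, 418, 3)
```

View pics/w2.png

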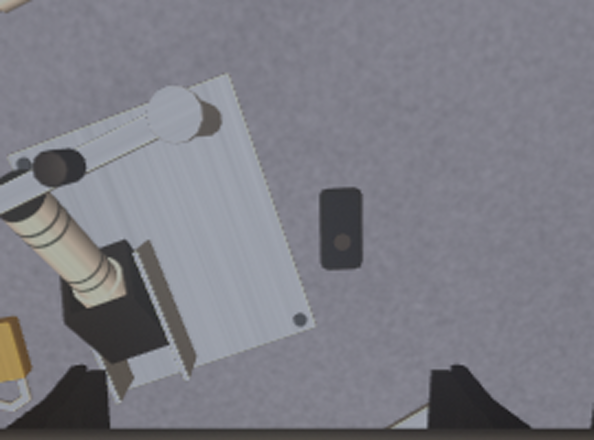

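View pics/s2.png

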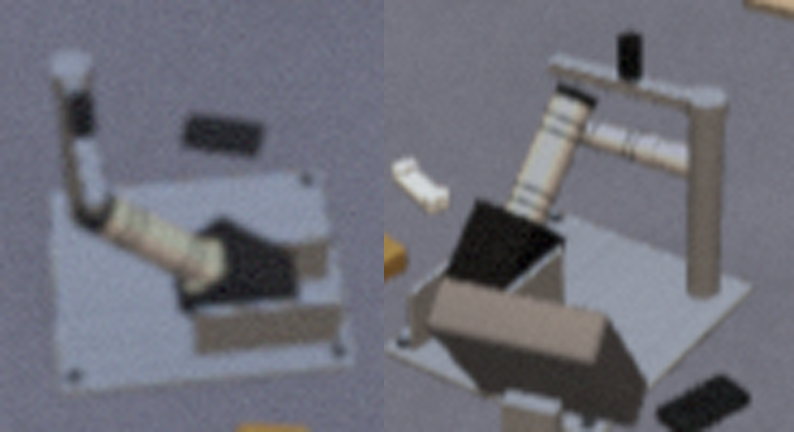

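```bash
cat > fit.py <<'E'
from h import *
import pickle
from scipy.optimize import least_squares
a,C=pickle.load(open('w2.pkl','rb'))
f=lambda u,v:(u/2.2+130,v/2.2+60)
def at(u,v,z):
    o,d=ray('wrist',f(u,v),C); return o+d*(z-o[2])/d[2]
obs=[((228,73),(-.065,.120),.006),((315,325),(.125,.120),.006),((8,157),(-.065,-.045),.006),((121,403),(.125,-.045),.006),((176,110),(-.041,.095),.156)]
W=[at(*o[0],o[2])[:2] for o in obs]; 
def tf(x,p): c,s=np.cos(x[2]),np.sin(x[2]); return np.array([x[0]+c*p[0]-s*p[1],x[1]+s*p[0]+c*p[1]])
def fun(x): return np.concatenate([tf(x,o[1])-w for o,w in zip(obs,W)])
s=least_squares(fun,[.5,-.06,0.]); print(s.x,(s.fun.reshape(-1,2)*1000).round(1).tolist())
X=s.x; hinge=tf(X,(-.041,.095)); knob=at(52,168,.185)
v=knob[:2]-hinge; print('hinge',hinge,'knob',knob,np.linalg.norm(v),'keeper ang',np.arctan2(v[1],v[0])-(X[2]-np.pi/2))
np.save('X.npy',X)
E
python3 - <<'E'
from fit import *
S0=cv2.imread('pics/a.png')
# triangulated flashlight/button via regions in scene & side
def cen(n,k):
    out=[]
    for d in spotter.regions_of(n,k):
        ys,xs=np.nonzero(d['pixels']); out.append((xs.mean(),ys.mean(),len(xs),d['conf']))
    return out
vision.camera('scene');vision.camera('side')
for n in ('scene','side'):
    for k in ('receiver_button','flashlight','keeper_knob'): print(n,k,np.round(cen(n,k),2).tolist())
b=cv2.imread('pics/b.png')
cv2.imwrite('pics/btn.png',cv2.resize(b[125:225,285:360],None,fx=5,fy=5,interpolation=cv2.INTER_CUBIC))
# reproject holder model in side: post top, plate corners
P=[[*tf(X,c),z] for c,z in [((-.065,.12),.006),((.125,.12),.006),((-.065,-.045),.006),((.125,-.045),.006),((-.041,.095),.155)]]
P.append(knob)
ax=np.array([np.cos(X[2])*.7071,np.sin(X[2])*.7071,-.7071]);O=np.array([X[0],X[1],.096])
P+=[O-.05*ax,O,O+.038*ax]
print(((proj('side',P)-[205,170])*4.8).round().tolist())
E
```

```text
[ 0.51933727 -0.05629907 -0.0611119 ] [[-0.6, -0.0], [2.3, 3.6], [1.3, -1.9], [-5.2, -0.3], [2.3, -1.4]]
hinge [0.48421582 0.04102762] knob [ 0.48415469 -0.01286228  0.185     ] 0.05388992687259252 keeper ang 0.059977413227384035
scene receiver_button [[250.42, 256.9, 2623.0, 0.78], [186.89, 242.37, 2323.0, 0.55]]
scene flashlight [[252.56, 181.45, 320.0, 0.88], [273.08, 178.78, 175.0, 0.65], [131.65, 199.8, 320.0, 0.31]]
scene keeper_knob [[273.98, 163.82, 304.0, 0.51]]
side receiver_button [[333.81, 200.64, 1819.0, 0.73]]
side flashlight [[236.44, 219.24, 265.0, 0.86], [186.73, 249.96, 222.0, 0.81]]
side keeper_knob [[221.97, 196.4, 203.0, 0.48]]
[[47.0, 190.0], [316.0, 163.0], [63.0, 390.0], [359.0, 357.0], [69.0, 65.0], [78.0, 94.0], [92.0, 205.0], [153.0, 236.0], [197.0, 258.0]]
```

View pics/btn.png

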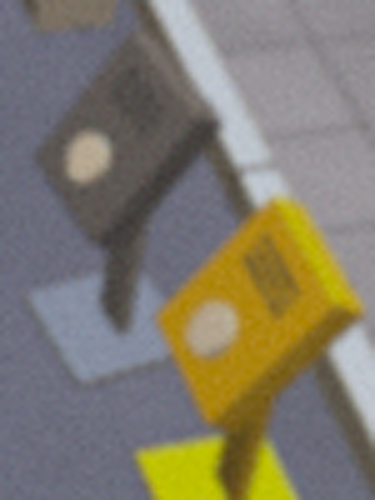

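The button of the grey receiver is at crop (88,157), which is side pixel (302.6,156.4). The yellow look-alike's button at (212,328) is not the target. The holder fit agrees in both views.

```bash
python3 - <<'E'
from fit import *
o,d=ray('side',(302.6,156.4)); print('button@.173',o+d*(.173-o[2])/d[2])
p,q,s=pose()
def Q(ang):
    y=np.array([np.cos(ang),np.sin(ang),0]);z=np.array([0,0,-1.]);return R.from_matrix(np.c_[np.cross(y,z),y,z])
q1=Q(np.radians(50))
print(rel([*knob[:2],.40],q1))
print('from there, arc:')
for t in [0,.3,.6,.9,1.2,1.5]:
    an=X[2]-np.pi/2+.06+t
    P=[*(hinge+.055*np.array([np.cos(an),np.sin(an)])),.342]
    print(round(t,2),rel(P,q1,np.array([*knob[:2],.342]),q1)[0])
E
```

```text
[ 0.51933727 -0.05629907 -0.0611119 ] [[-0.6, -0.0], [2.3, 3.6], [1.3, -1.9], [-5.2, -0.3], [2.3, -1.4]]
hinge [0.48421582 0.04102762] knob [ 0.48415469 -0.01286228  0.185     ] 0.05388992687259252 keeper ang 0.059977413227384035
button@.173 [0.75525057 0.09087408 0.173     ]
(array([ 0.363, -0.618,  0.572]), array([ 0.   , -0.   ,  0.537]))
from there, arc:
0 [-0.005 -0.006  0.   ]
0.3 [-0.077  0.076  0.   ]
0.6 [-0.122  0.176  0.   ]
0.9 [-0.136  0.285  0.   ]
1.2 [-0.117  0.393  0.   ]
1.5 [-0.066  0.49   0.   ]
```

Emit:
play_rows:
  series:
    - [0.15, -0.25, 0.15, 0, 0, 0.25]
    - [0.3, -0.5, 0.35, 0, 0, 0.5]
    - [0.363, -0.618, 0.5, 0, 0, 0.537]
    - [0.363, -0.618, 0.572, 0, 0, 0.537]
    - [0.363, -0.618, 0.572, 0, 0, 0.537]
  fingers: 0.05
  squeeze: 10

```text
time: 4.55
ee_pos: [0.484, -0.0127, 0.3991]
eef_rot: [0.342, 0.94, -0.0, -0.001]
ft_force: [0.9, 1.3, 1.5]
width: 0.0547
grip_force: 0.0
```

```bash
python3 - <<'E' | tail -4
from fit import *
p,q,s=pose();print(p,np.degrees(np.arctan2(*q.as_matrix()[1::-1,1])),s['width'],s['time'])
print(rel([*knob[:2],.342],q))
E
```

```text
[ 0.51933727 -0.05629907 -0.0611119 ] [[-0.6, -0.0], [2.3, 3.6], [1.3, -1.9], [-5.2, -0.3], [2.3, -1.4]]
hinge [0.48421582 0.04102762] knob [ 0.48415469 -0.01286228  0.185     ] 0.05388992687259252 keeper ang 0.059977413227384035
[ 0.48399787 -0.01269291  0.39910813] 50.033151712294774 0.05474986197912823 4.55
(array([-0.002,  0.   ,  0.381]), array([0., 0., 0.]))
```

Emit:
play_rows:
  series:
    - [0, 0, 0.13, 0, 0, 0]
    - [0, 0, 0.26, 0, 0, 0]
    - [0, 0, 0.38, 0, 0, 0]
    - [0, 0, 0.38, 0, 0, 0]

```text
time: 4.95
ee_pos: [0.4847, -0.0119, 0.3419]
eef_rot: [0.341, 0.94, -0.001, -0.001]
ft_force: [-0.5, -0.0, -0.3]
width: 0.0461
grip_force: 0.0
```

Emit:
play_rows:
  series:
    - [0, 0.09, 0, 0, 0, 0]
    - [-0.077, 0.17, 0, 0, 0, 0]
    - [-0.1, 0.22, 0, 0, 0, 0]
    - [-0.122, 0.27, 0, 0, 0, 0]
    - [-0.13, 0.32, 0, 0, 0, 0]

```text
time: 5.45
ee_pos: [0.5312, 0.0121, 0.3438]
eef_rot: [0.342, 0.94, 0.0, 0.001]
ft_force: [-0.2, -2.6, 0.5]
width: 0.0457
grip_force: 0.9
```

Emit:
play_rows:
  series:
    - [-0.005, 0.06, 0, 0, 0, 0]
    - [0.013, 0.17, 0, 0, 0, 0]
    - [0.04, 0.22, 0, 0, 0, 0]
    - [0.065, 0.27, 0, 0, 0, 0]
    - [0.065, 0.27, 0, 0, 0, 0]

```text
time: 5.95
ee_pos: [0.5486, 0.0489, 0.3428]
eef_rot: [0.342, 0.94, -0.001, -0.0]
ft_force: [-1.2, -5.5, 1.0]
width: 0.0463
grip_force: 2.3
```

```bash
python3 - <<'E' | tail -n +3
from fit import *
p,q,s=pose();print(p,s['ft_force'],s['torque'],s['time'])
a=vision.camera('side')
print(proj('side',[[*(hinge+.055*np.array([np.cos(X[2]),np.sin(X[2])])),.17]]))
cv2.imwrite('pics/k.png',cv2.resize(a[130:280,180:330],None,fx=3.5,fy=3.5,interpolation=cv2.INTER_CUBIC))
E
```

```text
[0.54862474 0.04886566 0.34277133] [-1.23572748 -5.5104098   1.02200937] [-1.16648641  0.23122478  0.07627362] 5.95
[[237.57424231 178.23945991]]
```

View pics/k.png

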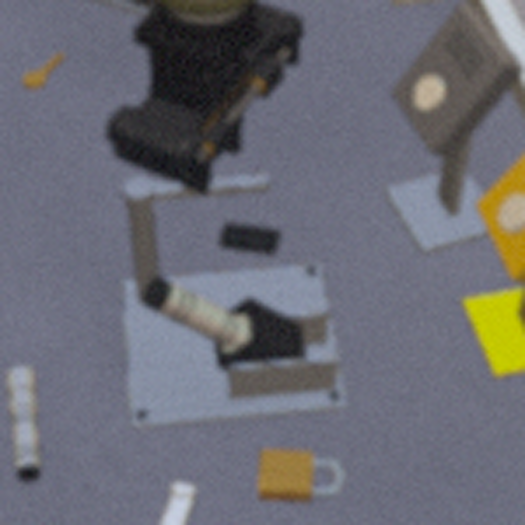

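The bar now lies parallel to the plate's long edge and about 5 N shows on the finger, so the keeper is at its open stop. Next I back off and rise.

Emit:
play_rows:
  series:
    - [0, -0.08, 0, 0, 0, 0]
    - [0, -0.08, -0.2, 0, 0, 0]
    - [0, -0.08, -0.5, 0, 0, 0]
    - [0, -0.08, -0.8, 0, 0, 0]
    - [0, -0.08, -0.8, 0, 0, 0]
  fingers: 0.4

```text
time: 6.5
ee_pos: [0.5412, 0.039, 0.469]
eef_rot: [0.342, 0.94, 0.003, 0.003]
ft_force: [1.2, -0.9, -0.3]
width: 0.0605
grip_force: 0.0
```

```bash
python3 - <<'E' | tail -n +3
from fit import *
p,q,s=pose();print(p,s['time'])
pix={}
for n in ['wrist','side','scene']:
    vision.camera(n);C1=cam(n)
    for d in spotter.regions_of(n,'flashlight'):
        ys,xs=np.nonzero(d['pixels']); 
        if len(xs)<40: continue
        m=np.array([xs.mean(),ys.mean()]); c=np.cov(np.c_[xs,ys].T); w,v=np.linalg.eigh(c)
        print(n,round(d['conf'],2),len(xs),m.round(1),'ang',np.degrees(np.arctan2(v[1,1],v[0,1])).round(1))
    ax=np.array([np.cos(X[2])*.7071,np.sin(X[2])*.7071,-.7071]);O=np.array([X[0],X[1],.096])
    pr=proj(n,[O-.05*ax,O-.006*ax,O+.038*ax],C1);dd=pr[2]-pr[0];print('  model',pr.round(1).tolist(),np.degrees(np.arctan2(dd[1],dd[0])).round(1))
    if n=='scene': print([ (np.round(d['point'],3),d['conf']) for d in spotter.boxes_of(n,'flashlight')])
# grasp candidates
cx,sx=np.cos(X[2]),np.sin(X[2]); ex=np.array([cx,sx,0]);ey=np.array([-sx,cx,0]);ez=np.array([0,0,1.])
a=(ex-ez)/2**.5;n_=(ex+ez)/2**.5
for phi in (0,15,20,25):
  for pitch in (35,45,55):   # angle between tool z and barrel axis
    f=np.radians(phi);k=np.radians(pitch)
    nn=n_*np.cos(f)-ey*np.sin(f); y=ey*np.cos(f)+n_*np.sin(f); z=a*np.cos(k)-nn*np.sin(k)
    M=np.c_[np.cross(y,z),y,z]; G=O-.02*a; 
    kn=[np.array([*(hinge+.055*ex[:2]),h]) for h in (.155,.17,.185)]+[np.array([*(hinge+rr*ex[:2]),.156]) for rr in (0,.03,.11)]
    loc=[(M.T@(x-G)*1000).round() for x in kn]
    print(phi,pitch,'z',z.round(2),[l.tolist() for l in loc[2:4]],'TCP',(G-.1635*z).round(3))
E
```

```text
[0.54116976 0.03898968 0.46904165] 6.5
wrist 0.83 1206 [105.9 121.5] ang 135.8
wrist 0.67 1564 [174.3 208.6] ang -154.2
wrist 0.54 11257 [226.2 187.5] ang 48.1
  model [[153.6, 199.8], [178.3, 212.5], [198.5, 222.9]] 27.1
side 0.79 319 [235.5 218.7] ang -154.3
side 0.49 219 [186.8 249.7] ang 84.2
  model [[224.3, 212.8], [235.5, 218.4], [246.1, 223.7]] 26.5
scene 0.61 321 [253.6 180.3] ang 112.1
  model [[259.0, 166.1], [253.0, 180.4], [247.0, 194.9]] 112.7
[(array([ 0.52 , -0.047,  0.109]), 0.51), (array([ 0.663, -0.391,  0.009]), 0.45), (array([ 0.366, -0.085,  0.02 ]), 0.42)]
0 35 z [ 0.17 -0.01 -0.98] [[-41.0, 95.0, -69.0], [18.0, 95.0, -50.0]] TCP [ 0.477 -0.054  0.271]
0 45 z [ 0. -0. -1.] [[-28.0, 95.0, -75.0], [27.0, 95.0, -46.0]] TCP [ 0.505 -0.055  0.274]
0 55 z [-0.17  0.01 -0.98] [[-15.0, 95.0, -79.0], [34.0, 95.0, -40.0]] TCP [ 0.534 -0.057  0.271]
15 35 z [ 0.2   0.14 -0.97] [[-19.0, 111.0, -53.0], [39.0, 95.0, -35.0]] TCP [ 0.473 -0.078  0.269]
15 45 z [ 0.03  0.18 -0.98] [[-9.0, 111.0, -56.0], [45.0, 95.0, -28.0]] TCP [ 0.501 -0.085  0.271]
15 55 z [-0.14  0.22 -0.97] [[1.0, 111.0, -56.0], [49.0, 95.0, -20.0]] TCP [ 0.528 -0.092  0.268]
20 35 z [ 0.21  0.18 -0.96] [[-10.0, 114.0, -48.0], [46.0, 94.0, -31.0]] TCP [ 0.471 -0.085  0.267]
20 45 z [ 0.04  0.24 -0.97] [[-2.0, 114.0, -49.0], [50.0, 94.0, -22.0]] TCP [ 0.498 -0.095  0.269]
20 55 z [-0.12  0.29 -0.95] [[6.0, 114.0, -48.0], [54.0, 94.0, -13.0]] TCP [ 0.525 -0.103  0.265]
25 35 z [ 0.23  0.23 -0.95] [[-2.0, 117.0, -42.0], [52.0, 92.0, -26.0]] TCP [ 0.468 -0.093  0.265]
25 45 z [ 0.07  0.3  -0.95] [[5.0, 117.0, -42.0], [56.0, 92.0, -17.0]] TCP [ 0.495 -0.104  0.266]
25 55 z [-0.1   0.35 -0.93] [[12.0, 117.0, -40.0], [58.0, 92.0, -7.0]] TCP [ 0.521 -0.113  0.262]
```

```bash
cat > plan.py <<'E'
from fit import *
O=np.array([X[0],X[1],.096]); B=np.array([.7553,.0909,.173]); xf=-.008
def grasp(O,a,phi,k=45):
    a=a/np.linalg.norm(a);ey=np.cross([0,0,1],a);ey/=np.linalg.norm(ey);n_=np.cross(a,ey)
    f,k=np.radians(phi),np.radians(k)
    nn=n_*np.cos(f)-ey*np.sin(f); y=ey*np.cos(f)+n_*np.sin(f); z=a*np.cos(k)-nn*np.sin(k)
    q=R.from_matrix(np.c_[np.cross(y,z),y,z]); return O+xf*a-.1635*z,q,z
a0=np.array([np.cos(X[2]),np.sin(X[2]),-1])/2**.5
pg,qg,zg=grasp(O,a0,20)
E
python3 - <<'E' | tail -n +3
from plan import *
print(pg,pg-.08*zg,qg.as_matrix().round(2).tolist())
print(rel(pg-.08*zg,qg))
E
```

```text
[ 0.50635509 -0.09512029  0.26022673] [ 0.50276567 -0.11428442  0.33781443] [[-0.95, 0.3, 0.04], [0.3, 0.92, 0.24], [0.03, 0.24, -0.97]]
(array([-0.467, -0.947,  0.827]), array([-0.452,  0.145, -0.739]))
```

Emit:
play_rows:
  series:
    - [-0.1, -0.25, 0.1, -0.1, 0.03, -0.16]
    - [-0.25, -0.55, 0.3, -0.2, 0.06, -0.32]
    - [-0.4, -0.8, 0.5, -0.3, 0.1, -0.5]
    - [-0.467, -0.947, 0.7, -0.4, 0.13, -0.65]
    - [-0.467, -0.947, 0.827, -0.452, 0.145, -0.739]

```text
time: 7.35
ee_pos: [0.5012, -0.1189, 0.3366]
eef_rot: [0.155, 0.98, 0.123, 0.005]
ft_force: [0.4, 0.6, 0.8]
width: 0.0611
grip_force: 0.0
```

Emit:
play_rows:
  series:
    - [0, 0, 0, 0, 0, 0]
    - [0, 0, 0, 0, 0, 0]

```text
time: 7.55
ee_pos: [0.5035, -0.1138, 0.339]
eef_rot: [0.153, 0.981, 0.123, 0.004]
ft_force: [0.8, 0.6, -0.3]
width: 0.0607
grip_force: 0.0
```

```bash
python3 - <<'E' | tail -n +3
from plan import *
p,q,s=pose();print(p,s['joint_positions'].round(2),s['width'])
print(rel(pg-.08*zg,qg),rel(pg,qg))
E
```

```text
[ 0.50350877 -0.11383741  0.33901199] [-0.38  0.16  0.66  1.86 -0.37  1.2   1.68] 0.06067948427971363
(array([ 0.004, -0.006,  0.007]), array([-0.   ,  0.002, -0.002])) (array([ 0.004, -0.006,  0.54 ]), array([-0.   ,  0.002, -0.002]))
```

Emit:
play_rows:
  series:
    - [0, 0, 0.15, 0, 0, 0]
    - [0, 0, 0.3, 0, 0, 0]
    - [0, 0, 0.44, 0, 0, 0]
    - [0, 0, 0.53, 0, 0, 0]
    - [0, 0, 0.53, 0, 0, 0]

```text
time: 8.05
ee_pos: [0.5073, -0.0937, 0.2613]
eef_rot: [0.152, 0.981, 0.123, 0.004]
ft_force: [-0.4, -0.0, 0.8]
width: 0.0609
grip_force: 0.0
```

```bash
python3 - <<'E' | tail -n +3
from plan import *
p,q,s=pose();print(rel(pg,qg),s['ft_force'],s['time'])
a=vision.camera('side')
cv2.imwrite('pics/g.png',cv2.resize(a[130:280,180:330],None,fx=3.5,fy=3.5,interpolation=cv2.INTER_CUBIC))
E
```

```text
(array([ 0.003, -0.012,  0.004]), array([ 0.001, -0.   ,  0.004])) [-0.38317764 -0.03500465  0.75360084] 8.05
```

View pics/g.png

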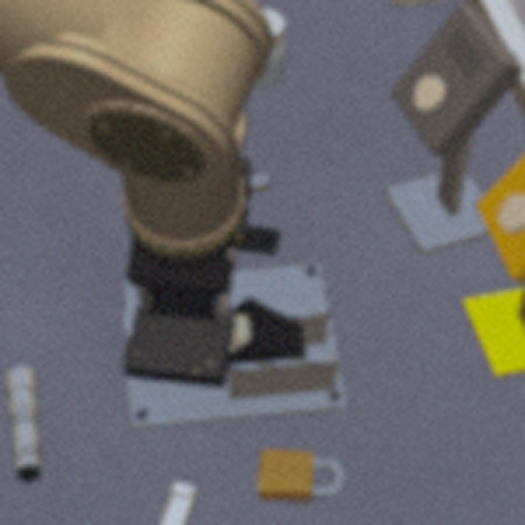

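The gripper straddles the barrel with no contact and the bar is still open. Now I close on it.

Emit:
play_rows:
  series:
    - [0, -0.01, 0, 0, 0, 0]
    - [0, -0.01, 0, 0, 0, 0]
    - [0, -0.01, 0, 0, 0, 0]
    - [0, -0.01, 0, 0, 0, 0]
    - [0, -0.01, 0, 0, 0, 0]
  fingers: -1
  squeeze: 45

```text
time: 8.6
ee_pos: [0.5066, -0.0967, 0.2616]
eef_rot: [0.153, 0.981, 0.123, 0.005]
ft_force: [0.2, -1.3, -0.4]
width: 0.0283
grip_force: 0.0
```

```bash
python3 - <<'E' | tail -n +3
from plan import *
p,q,s=pose();print(s['width'],s['grip_force'],s['ft_force'],rel(pg,qg))
print('draw 90mm:',rel(p-.09*a0,q)[0])
E
```

```text
0.028297270465347163 0.0 [ 0.18549447 -1.28804507 -0.35156232] (array([0.005, 0.007, 0.012]), array([0.002, 0.004, 0.001]))
draw 90mm: [ 0.423  0.001 -0.425]
```

Emit:
play_rows:
  series:
    - [0, 0, 0, 0, 0, 0]
    - [0, 0, 0, 0, 0, 0]
    - [0, 0, 0, 0, 0, 0]

```text
time: 8.9
ee_pos: [0.5066, -0.0968, 0.2615]
eef_rot: [0.153, 0.981, 0.123, 0.005]
ft_force: [-1.8, -0.3, 3.4]
width: 0.0269
grip_force: 45.0
```

Emit:
play_rows:
  series:
    - [0.03, 0, -0.03, 0, 0, 0]
    - [0.07, 0, -0.07, 0, 0, 0]
    - [0.12, 0, -0.12, 0, 0, 0]
    - [0.17, 0, -0.17, 0, 0, 0]
    - [0.22, 0, -0.22, 0, 0, 0]

```text
time: 9.4
ee_pos: [0.4729, -0.0946, 0.2949]
eef_rot: [0.153, 0.981, 0.123, 0.005]
ft_force: [1.4, -1.2, -2.0]
width: 0.027
grip_force: 44.9
```

Emit:
play_rows:
  series:
    - [0.06, 0, -0.06, 0, 0, 0]
    - [0.12, 0, -0.12, 0, 0, 0]
    - [0.18, 0, -0.18, 0, 0, 0]
    - [0.24, 0, -0.24, 0, 0, 0]
    - [0.28, 0, -0.28, 0, 0, 0]

```text
time: 9.9
ee_pos: [0.4305, -0.0922, 0.3368]
eef_rot: [0.153, 0.981, 0.123, 0.005]
ft_force: [0.7, 0.8, -1.9]
width: 0.027
grip_force: 45.0
```

```bash
python3 - <<'E' | tail -n +3
from plan import *
p,q,s=pose();print(p,s['grip_force'],s['ft_force'])
for e in (-17,):
  for yaw in (5,):
    for D in (.24,):
      e_,w=np.radians(e),np.radians(yaw); a=np.array([np.cos(w)*np.cos(e_),np.sin(w)*np.cos(e_),np.sin(e_)])
      Of=B-D*a; pf,qf,z=grasp(Of,a,0); print(Of,pf,z.round(2),rel(pf,qf))
pm=np.array([.45,-.06,.43]);print('up', rel(pm,q))
print('mid rot 50%:',rel(pm,q*R.from_rotvec((q.inv()*qf).as_rotvec()*.5)))
E
```

```text
[ 0.43051101 -0.09218727  0.33682458] 44.95104624889791 [ 0.73052838  0.80757119 -1.87544892]
[0.52666023 0.07089661 0.24316921] [0.44257239 0.06353988 0.38987011] [ 0.47  0.04 -0.88] (array([ 0.246,  1.068, -0.089]), array([ 0.281, -0.877, -0.853]))
up (array([-0.042,  0.388, -0.545]), array([0., 0., 0.]))
mid rot 50%: (array([-0.042,  0.388, -0.545]), array([ 0.14 , -0.439, -0.427]))
```

Emit:
play_rows:
  series:
    - [-0.01, 0.1, -0.2, 0, 0, 0]
    - [-0.03, 0.2, -0.4, 0.03, -0.1, -0.1]
    - [-0.04, 0.3, -0.6, 0.06, -0.2, -0.2]
    - [-0.04, 0.38, -0.7, 0.1, -0.32, -0.32]
    - [-0.04, 0.388, -0.7, 0.14, -0.439, -0.427]

```text
time: 10.4
ee_pos: [0.45, -0.0648, 0.4547]
eef_rot: [0.054, 0.988, 0.068, 0.128]
ft_force: [0.3, 0.1, -2.8]
width: 0.0271
grip_force: 45.0
```

Emit:
play_rows:
  series:
    - [0, 0, 0, 0, 0, 0]
    - [0, 0, 0, 0, 0, 0]

```text
time: 10.6
ee_pos: [0.4491, -0.0655, 0.4516]
eef_rot: [0.057, 0.988, 0.068, 0.124]
ft_force: [-0.1, 0.1, -2.3]
width: 0.0273
grip_force: 45.0
```

```bash
cat >> plan.py <<'E'
e_,w=np.radians(-17),np.radians(5); af=np.array([np.cos(w)*np.cos(e_),np.sin(w)*np.cos(e_),np.sin(e_)])
pf,qf,_=grasp(B-.24*af,af,0)
E
python3 - <<'E' | tail -n +3
from plan import *
p,q,s=pose();print(p,s['grip_force'],s['ft_force'],s['joint_positions'].round(2))
print(rel(pf,qf),'up',rel(pf+[0,0,.04],qf))
E
```

```text
[ 0.44910957 -0.0654873   0.45157996] 44.95275388006121 [-0.06430421  0.12469615 -2.28618506] [-0.49 -0.22  0.51  1.93 -0.02  1.16  1.49]
(array([0.25 , 0.781, 0.488]), array([ 0.141, -0.443, -0.429])) up (array([0.187, 0.821, 0.232]), array([ 0.141, -0.443, -0.429]))
```

Emit:
play_rows:
  series:
    - [0.04, 0.16, 0, 0.03, -0.1, -0.1]
    - [0.08, 0.32, 0.05, 0.06, -0.2, -0.2]
    - [0.12, 0.5, 0.1, 0.09, -0.3, -0.3]
    - [0.16, 0.68, 0.18, 0.12, -0.38, -0.38]
    - [0.187, 0.821, 0.232, 0.141, -0.443, -0.429]

```text
time: 11.1
ee_pos: [0.4425, 0.0647, 0.4286]
eef_rot: [-0.043, 0.969, 0.01, 0.242]
ft_force: [-0.8, 0.0, -2.4]
width: 0.0273
grip_force: 45.0
```

Emit:
play_rows:
  series:
    - [0, 0, 0, 0, 0, 0]
    - [0, 0, 0, 0, 0, 0]

```text
time: 11.3
ee_pos: [0.443, 0.0632, 0.4292]
eef_rot: [-0.042, 0.97, 0.01, 0.241]
ft_force: [0.2, -0.4, -1.8]
width: 0.027
grip_force: 45.0
```

```bash
python3 - <<'E' | tail -n +3
from plan import *
p,q,s=pose();print(p,s['grip_force'],s['ft_force'],s['joint_positions'].round(2))
print(rel(pf,qf))
C1=cam('side');a=vision.camera('side');b=vision.camera('scene')
off=pf-p; print('shift',off)
Of=B-.24*af-off
Pm=[Of-.05*af,Of+.1*af,B]
for n,im in (('side',a),('scene',b)):
    print(n,proj(n,Pm).round(1).tolist())
    for d in spotter.regions_of(n,'flashlight'):
        ys,xs=np.nonzero(d['pixels']);print(len(xs),xs.mean().round(1),ys.mean().round(1),xs.min(),xs.max(),ys.min(),ys.max(),round(d['conf'],2))
A=cv2.resize(a[110:260,190:340],(400,400),interpolation=cv2.INTER_CUBIC);Bm=cv2.resize(b[120:270,180:330],(400,400),interpolation=cv2.INTER_CUBIC)
cv2.imwrite('pics/f.png',np.hstack([A,Bm]))
E
```

```text
[0.4429952  0.0632207  0.42924745] 44.9507409799844 [ 0.24636925 -0.40200821 -1.77452451] [-0.54 -0.28  0.22  2.07  0.22  0.88  1.24]
(array([0.125, 0.003, 0.231]), array([-0.003, -0.002,  0.001]))
shift [-0.00042281  0.00031918 -0.03937734]
side [[212.9, 141.2], [262.6, 144.3], [302.6, 156.4]]
217 186.8 249.9 182 191 235 266 0.7
352 251.3 144.6 236 265 138 152 0.52
48 191.5 150.4 187 197 145 154 0.38
scene [[300.1, 121.1], [277.4, 162.6], [253.6, 221.3]]
627 285.8 146.7 270 301 118 168 0.92
```

View pics/f.png

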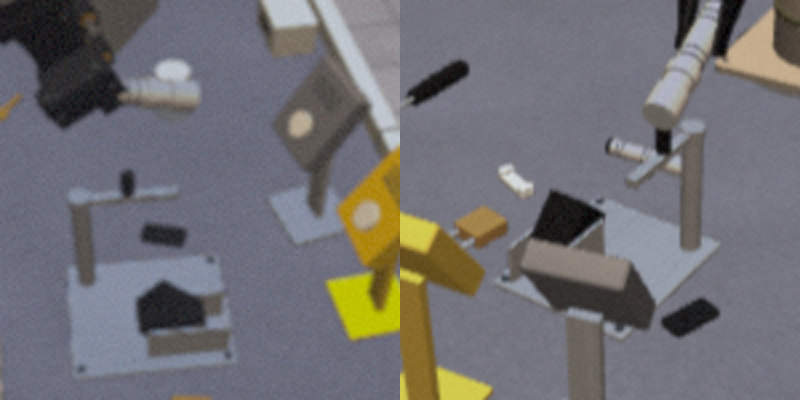

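The left crop shows the lens at (198,95) pointing to the grey receiver, and the right crop shows it at (657,105); the keeper is open and nothing touches. Lens pixels match the model within about 3 px, so I lower the last 39 mm.

Emit:
play_rows:
  series:
    - [0.03, 0, 0.06, 0, 0, 0]
    - [0.06, 0, 0.12, 0, 0, 0]
    - [0.1, 0, 0.18, 0, 0, 0]
    - [0.125, 0.003, 0.231, 0, 0, 0]
    - [0.125, 0.003, 0.231, 0, 0, 0]

```text
time: 12.0
ee_pos: [0.4424, 0.0639, 0.3889]
eef_rot: [-0.043, 0.969, 0.01, 0.242]
ft_force: [0.9, -0.3, -2.2]
width: 0.0271
grip_force: 45.0
```

Emit:
play_rows:
  series:
    - [0, 0, 0, 0, 0, 0]
    - [0, 0, 0, 0, 0, 0]
    - [0, 0, 0, 0, 0, 0]
    - [0, 0, 0, 0, 0, 0]
    - [0, 0, 0, 0, 0, 0]

```text
time: 12.5
ee_pos: [0.4429, 0.064, 0.3909]
eef_rot: [-0.043, 0.969, 0.01, 0.243]
ft_force: [-0.4, -0.1, -1.1]
width: 0.0268
grip_force: 45.0
```

```bash
python3 - <<'E' | tail -n +3
from plan import *
p,q,s=pose();print(p,s['grip_force'],s['ft_force'],s['time'],np.abs(s['joint_vel']).max(),rel(pf,qf))
a=vision.camera('side');b=vision.camera('scene')
Of=B-.24*af
for n in ('side','scene'): print(n,proj(n,[Of-.05*af,Of+.1*af,B]).round(1).tolist())
A=cv2.resize(a[110:260,190:340],(400,400),interpolation=cv2.INTER_CUBIC);Bm=cv2.resize(b[120:270,180:330],(400,400),interpolation=cv2.INTER_CUBIC)
cv2.imwrite('pics/f2.png',np.hstack([A,Bm]))
E
```

```text
[0.44290424 0.06400261 0.39094635] 44.95228368323296 [-0.36507566 -0.07845682 -1.13225101] 12.5 0.0016865436447584317 (array([ 0.006, -0.003,  0.005]), array([-0.001,  0.005,  0.003]))
side [[213.9, 152.0], [262.2, 154.4], [302.6, 156.4]]
scene [[299.8, 134.9], [277.5, 176.7], [253.6, 221.3]]
```

View pics/f2.png

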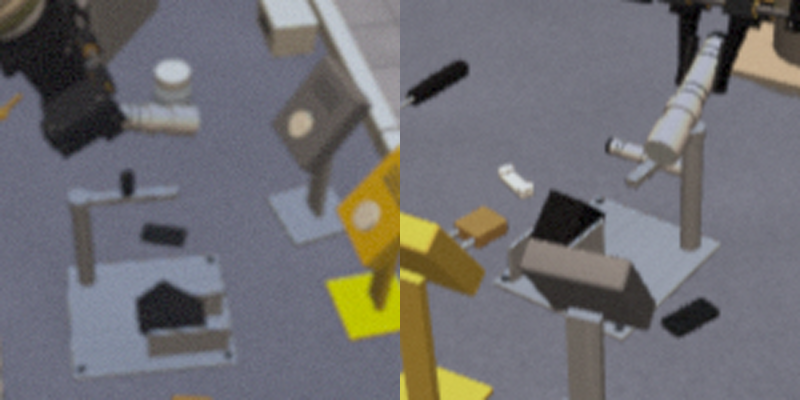

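The lens sits at (198,120) left and (658,143) right, aimed at the grey button, clear of the knob and steady. I hand in the job.

```bash
python3 -c "
from bench import job;print(job.close_job())"
```

```text
the job is handed in; nothing more can be done
None
```

I handed the job in at about 12.6 s with the keeper at its open stop and the flashlight held steady at 45 N, its lens aimed at the grey receiver's button and touching nothing else; no verdict came back.

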